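Index and lock the rotary watch holder

ROBOT

A 6-joint arm with a two-finger parallel gripper is mounted at the origin on the work surface. World frame = base frame: x ahead of the robot, y to its left, z up, the work surface at z = 0. Lengths are in m, angles in degrees, forces in N, time in s.
With the tool pointing down it reaches from about 0.15 to 0.775 m from the base axis. Payload 6.1 kg.
Tool frame: the origin (TCP) lies at the very end of the fingers, on their centre line; the grasp point (between the pads) lies arm.hold_point_z behind it (arm.hold_point_z is the distance from the TCP to the grasp point, in m); y points along the fingers, x is the direction in which the jaws open and shut, and the axes are right-handed (so a half turn about y gives the same grasp; the last joint's range is limited). The gripper opens to 85 mm and grips with 20 to 120 N. Pads are 22 mm wide; open, the fingers measure 114 mm over their backs; the gripper's body (76 mm by 85 mm) begins 54 mm behind the grasp point. The pads swing forward as they close: fully open they stand 13 mm farther back than shut.
Start: joints at [-77.177, 7.208, -2.269, 80.523, 0, 90], TCP at [0.117, -0.512, 0.231] pointing down, gripper open.
Joint ranges: [-155.77, 155.77], [-54.66, 111.73], [-72.52, 77.12], [-102.08, 115.82], [-83.92, 84.16], [-180, 180]. Speed limits (degrees/s): [136.94, 136.94, 172.46, 180, 180, 180].

INTERFACE

Orientations are given as [roll, pitch, yaw] about the fixed x, y, z axes, in that order (R = Rz(yaw) Ry(pitch) Rx(roll)).
In Python, from cell import arm gives the robot as it stands.
- The arm moves only by the tool drive_tool, never from a script. Its argument "series" is a list of rows, each an object with "linear": the shift along the world's x, y, z as a fraction of full scale, a list of three; "angular": the turn, a rotation vector about the world's x, y, z as a fraction of full scale, a list of three. In form: [{"linear": [tx, ty, tz], "angular": [rx, ry, rz]}, ...]. A call has exactly 5 rows; each row shifts and turns the pose as measured when the row begins; what a row does not reach is not made up. Full scale, the value 1, is 0.03 m for a shift and pi/4 rad for a turn. A row lasts 1/10 s, in which the tool goes at most 50 mm and 8.59 degrees, less where a joint would pass 70% of its speed; a pose out of reach is approached as far as the arm can. A call with a number of a shift or a turn outside -1 to 1 is refused whole. A call with a gripper value outside its range is refused whole. "hand" is the closure, from 0 (fully open) to 1 (shut), set as the call begins (left out, the last holds). The fingers move at their own pace and stop on an object; "force" is the grip in N (left out, the last holds). Time passes only in rows, so rows that do not move let the fingers close, or fill a call up. It gives the time, the measured TCP pose, the force and the opening at its end, in the units of the state.
- arm.state(): the state, without advancing time (a new reading comes with each control period).
- arm.get_image(name): name is "scene" or "side" or "wrist"; returns a dict with "img" (400x640x3 uint8, red, green, blue), "range_z" (400x640 float32, m along the optical axis (not along the pixel's ray), 0 where there is no reading), "camera_matrix" (3x3 intrinsics, pixels), "rvec" (rotation vector, rad) and "tvec" (3), from world to camera coordinates, as OpenCV has them; the wrist camera has in their place "tool_from_camera" (4x4, takes a point from camera to tool coordinates, whose origin is the TCP and whose axes are the tool frame's). Camera axes: x right, y down, z forward; pixel columns grow to the right and rows downward; lengths in m; the calibration is good to about 2 mm. A picture is of the moment at which its call begins: read the wrist's pose just before it.
- arm.hand_in(): hands the job in, once; it reports no verdict.
Trained networks look in a picture, given as the dict that the camera call returned (one of the last four; its "shot" number tells which), for a name from the list of things; names that differ only in an ending like _2 or _b are one class to them, and where a whole thing is asked for, a point or a joint stands for the part that bears it (a point fixed in the world has none). Each returns a list of dicts, best first, with "confidence" (0 to 1); they miss things now and then, are a little off and sometimes report something else, mostly with a low value. They report only what shows in the picture. A call takes as long as a camera call.
- arm.trace(picture, name): "mask" (400x640 bool, what is visible of it) and "bbox" ([left, top, width, height] in pixels, round what is visible of it).
The state is a dict: "clock": time; "joints": joint angles; "joint_vel": joint speeds; "tau": joint torques, N m; "tcp_pos": TCP position; "orientation": TCP orientation; "force": force on the tool from outside, world axes, zero at the start; "moment": the same for the moment, N m; "gripper_width": finger opening in m.
Only numpy, scipy, OpenCV 4.12 (cv2) and the standard library are available. Lean on these libraries where they do the work, as an engineer would, in place of code of your own. Each camera call takes 0.05 s, during which the arm holds its last target. There are 200 camera calls.

TASK

With a fingertip, push the spoked turntable of the watch holder round until its long pointed spoke points at the index tooth, then push the hold-down arm across over that spoke until it is fully home against its stop. This is all pushing, so lift nothing: leave the watch lying in its nest and the jar, dish, tin and tweezers where they are.

Things in the scene. Friction and masses are not known exactly. Their poses are not given: they have to be found in the camera images.
- axis (a point): Fixed watch holder on the bench. Point on the bench (height 0) below the turntable's upright axis. Its y axis points along the bench from the axis to the index tooth, z is up. Round base of radius 78 mm and height 20 mm; a foot plate only 10 mm high runs from it along +y to 205 mm (32 mm wide), with a side branch to the hold-down arm's pivot (35 mm wide).
- index (a point): Inner edge of the fixed index tooth, 170 mm out from the axis on the axis point's y axis, 29 mm above the bench. The tooth is a small steel block 10 mm wide, from 169 to 197 mm out, its top 34 mm above the bench, with an edge that points to the axis.
- rotor (a joint): Turntable angle, rad: 0 when the long spoke points exactly at the index tooth; positive is counter-clockwise seen from above. Range -2.4 to 2.4; it starts 0.7 to 2 rad clockwise of the tooth (negative). It turns stiffly (about 0.1 Nm), does not spring back and stops when the push stops.
- long_tip (a point): Very tip of the long spoke, 142 mm from the turntable's axis, 29 mm up. Turntable: disc of radius 62 mm, top 34 mm up, with four round steel spokes 90 degrees apart, 12 mm thick, from 23 to 35 mm above the bench (free air below them beyond the base). Three end 110 mm from the axis; the long one has a cone point 20 mm across from 118 mm out. Any spoke may be pushed.
- keeper (a joint): Hold-down arm angle, rad: 0 swung fully open, 2.0 fully home against its stop pin, where it lies across above the long spoke's end; it grows clockwise seen from above and starts at 0.15 to 0.6. Stiff pivot (about 0.05 Nm), stays where it is left.
- pivot (a point): On the upright axis of the hold-down arm's pivot, 49 mm above the bench; 70 mm to the -x side and 165 mm along +y from the axis, in the axis point's frame. The aluminium arm is 14 mm wide, 100 mm long, from 44 to 54 mm above the bench, so that it passes 9 mm above the plain spokes; pivot head to 64 mm.
- post (a point): Centre of the black upright push post on the hold-down arm, 90 mm from the pivot: 16 mm diameter, from 53 to 83 mm above the bench, this point at 68 mm. Pushing it sideways swings the arm.
- watch: Round watch case, 39 mm diameter, 11 mm high, lying loose in a ring-shaped nest (54 mm outside, 7 mm high) at the turntable's centre; origin at the centre of its underside, 34 mm above the bench. It rides round with the turntable. Must not be lifted.
- jar: Amber jar with black lid, 42 mm diameter, 48 mm high, loose; origin under its centre. Leave alone.
- dish: White round dish, 60 mm diameter, 22 mm high, loose; origin under its centre. Leave alone.
- tin: Round brass-coloured tin, 50 mm diameter, 24 mm high, loose; origin under its centre. Leave alone.
- tweezers: Steel tweezers lying flat, 140 mm long (along its x axis), 14 mm wide, 8 mm high, loose; origin under its middle. Leave alone.

How it is judged:
By the outcome, as a careful person would: the job done as asked, in the order asked, and still so for the second after the job is handed in, with the robot touching nothing.
It also fails if it takes over 69 s, if anything falls off the work surface, if the arm or the gripper's body presses on something with over 40 N, if the wrist force passes 120 N, or if a joint passes its speed limit or range.

## Working session

There is one attempt and no reset: what is moved stays moved. The work goes in short steps, Python scripts to look and compute and a tool call to move; the robot and the scene stay as the last step left them, time stands still between calls to the robot, and variables do not carry over. Pictures are saved under pics/ and viewed, about 8 in all and at most 12, crops included, and the job is handed in when it is done.

Besides the shell and the picture viewer there is one more tool, called after "Call:" as name(argument=value, ...), one argument or row to a line, values as JSON. drive_tool: Moves the arm, as the interface text tells. Its arguments: {"type":"object","properties":{"series":{"type":"array","items":{"type":"object","properties":{"linear":{"type":"array","items":{"type":"number"}},"angular":{"type":"array","items":{"type":"number"}}}}},"hand":{"type":"number"},"force":{"type":"number"}},"required":["series"]}

```bash
mkdir -p pics; ls; cat > h.py <<'E'
import numpy as np, cv2
from cell import arm
def w2c(d):
    R=cv2.Rodrigues(np.array(d["rvec"],float))[0]; return R,np.array(d["tvec"],float).ravel()
def pts(d,mask):
    K=np.array(d["camera_matrix"]);R,t=w2c(d)
    v,u=np.nonzero(mask&(d["range_z"]>0));z=d["range_z"][v,u]
    c=np.c_[(u-K[0,2])/K[0,0]*z,(v-K[1,2])/K[1,1]*z,z]
    return (c-t)@R
def save(d,n): cv2.imwrite("pics/"+n,cv2.cvtColor(d["img"],cv2.COLOR_RGB2BGR))
E
python3 - <<'E'
from h import *
print(arm.state())
for c in("scene","side"):
    d=arm.get_image(c);save(d,c+"0.png")
    for n in("rotor","long_tip","keeper","post","watch","jar","dish","tin","tweezers"):
        r=arm.trace(d,n)
        if r:
            p=pts(d,r[0]["mask"]); print(c,n,round(r[0]["confidence"],2),r[0]["bbox"],len(p),np.median(p,0).round(3) if len(p) else'',p.min(0).round(3),p.max(0).round(3))
E
```

```text
pics
{'clock': 0.0, 'joints': array([-7.71767220e+01,  7.24259274e+00, -2.32797196e+00,  8.05231885e+01,
        6.87537485e-04,  8.99981116e+01]), 'joint_vel': array([-0.02314915,  0.08189858,  0.03583865,  0.03696373,  0.00549183,
       -0.0325147 ]), 'tau': array([ 3.13072187e-04, -4.35916007e+01,  3.52921307e+01,  1.73582247e-02,
       -2.43322229e-04, -1.90308654e-06]), 'tcp_pos': array([ 0.11643263, -0.51150214,  0.23050384]), 'orientation': array([-89.99930937,   0.09375314, -77.17483356]), 'force': array([ 0.27088228, -0.2955812 , -0.30577568]), 'moment': array([ 0.00047355,  0.01972183, -0.00770739]), 'gripper_width': 0.0854390306106613}
scene rotor 0.74 [245.1, 179.1, 100.2, 97.2] 2858 [ 0.598 -0.056  0.034] [ 0.459 -0.172 -0.004] [0.728 0.052 0.048]
scene long_tip 0.58 [248.9, 179.0, 96.6, 96.3] 2602 [ 0.599 -0.055  0.034] [ 0.479 -0.16  -0.001] [0.727 0.051 0.046]
scene keeper 0.74 [374.7, 193.3, 47.2, 35.1] 525 [0.554 0.151 0.055] [ 0.482  0.101 -0.001] [0.586 0.2   0.085]
scene post 0.95 [371.1, 191.9, 52.4, 35.3] 557 [0.552 0.153 0.054] [ 0.47   0.1   -0.004] [0.586 
[... 556 characters left out ...]
4 -0.166  0.002] [0.725 0.046 0.046]
side keeper 0.51 [282.7, 165.5, 19.2, 35.4] 274 [0.556 0.153 0.055] [ 0.517  0.097 -0.002] [0.611 0.304 0.085]
side post 0.8 [284.2, 167.7, 16.3, 36.0] 224 [0.554 0.15  0.056] [0.517 0.097 0.044] [0.58  0.193 0.085]
side watch 0.62 [329.2, 233.1, 12.3, 8.7] 165 [ 0.588 -0.062  0.045] [ 0.571 -0.079  0.037] [ 0.607 -0.041  0.048]
side jar 0.8 [362.2, 179.8, 17.4, 26.0] 294 [0.745 0.099 0.033] [0.73  0.09  0.002] [0.785 0.145 0.051]
side dish 0.95 [258.8, 283.1, 28.0, 21.8] 493 [ 0.434 -0.174  0.014] [ 0.405 -0.213  0.002] [ 0.46  -0.156  0.025]
side tin 0.98 [416.2, 271.4, 22.9, 21.7] 493 [ 0.73  -0.236  0.023] [ 0.71  -0.254  0.001] [ 0.758 -0.202  0.027]
```

```bash
cat > td.py <<'E'
from h import *
def topdown(ds,x0=.35,x1=.85,y0=-.35,y1=.3,s=1000):
    W=int((y1-y0)*s);H=int((x1-x0)*s)
    im=np.zeros((H,W,3),np.uint8);zb=np.full((H,W),-1.)
    for d in ds:
        # upsample x3
        k=4;D=dict(d);K=np.array(d["camera_matrix"]).copy();K[:2]*=k
        D["range_z"]=cv2.resize(d["range_z"],None,fx=k,fy=k,interpolation=cv2.INTER_NEAREST);D["camera_matrix"]=K
        I=cv2.resize(d["img"],None,fx=k,fy=k)
        m=D["range_z"]>0;p=pts(D,m);c=I[m]
        r=((x1-p[:,0])*s).astype(int);q=((y1-p[:,1])*s).astype(int)
        ok=(r>=0)&(r<H)&(q>=0)&(q<W)&(p[:,2]<.12)
        p,c,r,q=p[ok],c[ok],r[ok],q[ok];o=np.argsort(p[:,2]);p,c,r,q=p[o],c[o],r[o],q[o]
        b=p[:,2]>zb[r,q];im[r[b],q[b]]=c[b];zb[r[b],q[b]]=p[b,2]
    for i in range(int(x0*20),int(x1*20)+1):
        y=int((x1-i/20)*s);cv2.putText(im,f"{i/20:.2f}",(0,max(y,10)),0,.35,(255,0,0));cv2.line(im,(0,y),(W,y),(255,0,0) if i%2==0 else (90,90,200),1) if 0<=y<H else 0
    for j in range(int(y0*20),int(y1*20)+1):
        x=int((y1-j/20)*s);cv2.line(im,(x,0),(x,H),(0,140,0),1) if 0<=x<W else 0;cv2.putText(im,f"{j/20:.2f}",(x,H-4),0,.35,(0,255,0))
    return im
E
python3 - <<'E'
from td import *
ds=[arm.get_image("scene"),arm.get_image("side")]
cv2.imwrite("pics/td.png",cv2.cvtColor(topdown(ds),cv2.COLOR_RGB2BGR))
a=ds[0]["img"][120:340,160:460];cv2.imwrite("pics/sc.png",cv2.cvtColor(cv2.resize(a,None,fx=2.6,fy=2.6,interpolation=2),cv2.COLOR_RGB2BGR))
E
```

```text
(no output)
```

View pics/td.png

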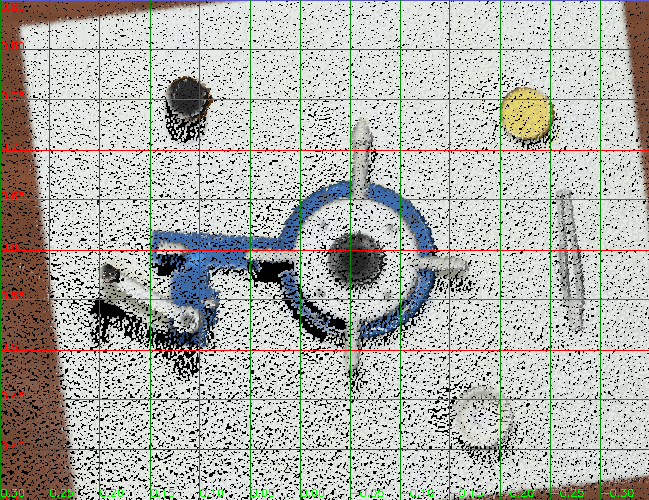

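View pics/sc.png

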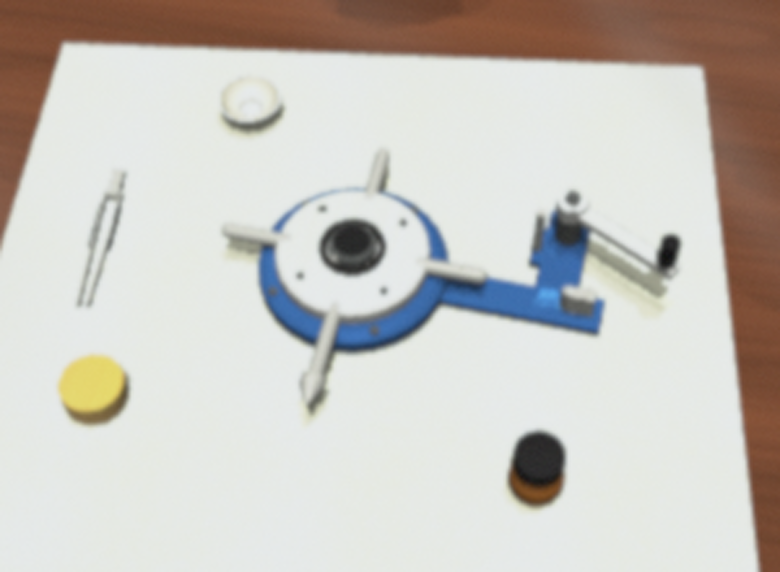

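The turntable centre is near (0.592, -0.056). The long spoke points along world +x, and the foot plate with the tooth runs along +y. The arm pivot is near (0.53, 0.115), with the post near (0.58, 0.19). Next I'll refine these numbers.

```bash
cat > geo.py <<'E'
from h import *
from scipy.optimize import least_squares
def meas(ds):
    P=[]
    for d in ds: P.append(pts(d,d["range_z"]>0))
    for i,p in enumerate(P+[np.vstack(P)]):
        c=np.array([.593,-.056])
        r=lambda p:np.hypot(*(p[:,:2]-c).T)
        # base top (blue ring) z~.02 between 64 and 78 ; disc edge z .034: centre by robust mean of disc+fit edge
        q=p[(abs(p[:,2]-.034)<.004)&(r(p)<.075)&(r(p)>.03)]
        h=[]
        a=np.arctan2(q[:,1]-c[1],q[:,0]-c[0])
        for b in np.arange(-np.pi,np.pi,np.pi/36):
            s=q[abs((a-b+np.pi)%(2*np.pi)-np.pi)<np.pi/72]
            if len(s)>5:
                m=s[np.argmax(r(s))]
                if r(m[None])[0]<.069:h.append(m[:2])
        h=np.array(h)
        f=least_squares(lambda v:np.hypot(h[:,0]-v[0],h[:,1]-v[1])-.062,c,loss="soft_l1",f_scale=.001)
        print(i,"disc",f.x.round(4),len(h))
        k=p[(p[:,2]>.057)&(p[:,2]<.068)&(np.hypot(p[:,0]-.534,p[:,1]-.114)<.025)]
        if len(k):print("  pivot head",(k[:,:2].min(0)+k[:,:2].max(0))/2,k.mean(0).round(4),len(k))
        k=p[(p[:,2]>.029)&(p[:,2]<.038)&(abs(p[:,0]-.606)<.02)&(p[:,1]>.095)&(p[:,1]<.16)]
        if len(k):print("  tooth",k.mean(0).round(4),k.min(0).round(4),k.max(0).round(4),len(k))
        k=p[(p[:,2]>.078)&(p[:,2]<.09)&(np.hypot(p[:,0]-.534,p[:,1]-.114)<.12)]
        if len(k):print("  post",k.mean(0).round(4),len(k))
        v=f.x;rr=np.hypot(p[:,0]-v[0],p[:,1]-v[1])
        k=p[(rr>.082)&(rr<.14)&(p[:,2]>.026)&(p[:,2]<.04)]
        aa=np.degrees(np.arctan2(k[:,1]-v[1],k[:,0]-v[0]))
        hist=np.histogram(aa,np.arange(-180,181,10))
        for b in [j for j in range(36) if hist[0][j]>8]: 
            s=(aa>=hist[1][b])&(aa<hist[1][b]+10); print("   spoke",aa[s].mean().round(1),s.sum(),"rmax",np.hypot(*(k[s][:,:2]-v).T).max().round(3))
E
python3 - <<'E'
from geo import *
meas([arm.get_image("scene"),arm.get_image("side")])
print(arm.hold_point_z)
E
```

```text
0 disc [ 0.5903 -0.0555] 63
  pivot head [0.5300846  0.11253368] [0.5313 0.1133 0.0601] 87
  tooth [0.6017 0.128  0.0335] [0.5937 0.1143 0.0292] [0.6072 0.141  0.0376] 66
  post [0.5761 0.1905 0.0824] 47
   spoke -92.5 53 rmax 0.109
   spoke -89.5 14 rmax 0.105
   spoke -2.9 141 rmax 0.139
   spoke 0.7 31 rmax 0.13
   spoke 86.5 71 rmax 0.109
   spoke 176.4 45 rmax 0.106
1 disc [ 0.5887 -0.0572] 61
  pivot head [0.53243789 0.10975782] [0.5297 0.1103 0.06  ] 49
  tooth [0.5994 0.1242 0.0333] [0.5948 0.1135 0.0294] [0.6058 0.1401 0.036 ] 27
  post [0.574  0.1882 0.0815] 22
   spoke -179.4 16 rmax 0.101
   spoke -93.3 59 rmax 0.11
   spoke -4.2 129 rmax 0.14
   spoke 87.5 24 rmax 0.106
   spoke 178.4 52 rmax 0.109
2 disc [ 0.5897 -0.0563] 60
  pivot head [0.53173229 0.10975782] [0.5307 0.1122 0.0601] 136
  tooth [0.601  0.1269 0.0335] [0.5937 0.1135 0.0292] [0.6072 0.141  0.0376] 93
  post [0.5754 0.1898 0.0821] 69
   spoke -179.3 30 rmax 0.107
   spoke -93.1 108 rmax 0.111
   spoke -89.3 21 rmax 0.104
   spoke -3.6 260 rmax 0.14
   spoke 0.9 44 rmax 0.133
   spoke 86.4 93 rmax 0.11
   spoke 90.7 11 rmax 0.106
   spoke 177.3 88 rmax 0.11
0.0187
```

Call:
drive_tool(
  series=[
    {"linear": [1,1,0],"angular": [0,0,0]},
    {"linear": [1,1,0],"angular": [0,0,0]},
    {"linear": [1,1,0],"angular": [0,0,0]},
    {"linear": [1,1,0],"angular": [0,0,0]},
    {"linear": [1,1,0],"angular": [0,0,0]},
  ],
  hand=1,
)

```text
clock: 1.7
tcp_pos: [0.2673, -0.3603, 0.2303]
orientation: [-90.0, -0.0, -77.8]
force: [1.0, -2.1, -0.2]
gripper_width: 0.0122
```

Call:
drive_tool(
  series=[
    {"linear": [0.93,0.58,-0.2],"angular": [0,0,-0.07]},
    {"linear": [0.93,0.58,-0.2],"angular": [0,0,-0.07]},
    {"linear": [0.93,0.58,-0.2],"angular": [0,0,-0.07]},
    {"linear": [0.93,0.58,-0.2],"angular": [0,0,-0.07]},
    {"linear": [0.93,0.58,-0.2],"angular": [0,0,-0.07]},
  ],
)

```text
clock: 2.2
tcp_pos: [0.4125, -0.2674, 0.2017]
orientation: [-89.8, -0.3, -94.0]
force: [0.4, 0.1, -0.4]
gripper_width: 0.0003
```

Call:
drive_tool(
  series=[
    {"linear": [0.93,0.58,-0.3],"angular": [0,0,0]},
    {"linear": [0.93,0.58,-0.3],"angular": [0,0,0]},
    {"linear": [0.93,0.58,-0.3],"angular": [0,0,0]},
    {"linear": [0.93,0.58,-0.3],"angular": [0,0,0]},
    {"linear": [0.93,0.58,-0.3],"angular": [0,0,0]},
  ],
)

```text
clock: 2.7
tcp_pos: [0.5581, -0.1757, 0.1559]
orientation: [-89.7, -0.3, -94.1]
force: [0.9, -0.7, -0.0]
gripper_width: 0.0003
```

Call:
drive_tool(
  series=[
    {"linear": [0.85,0.48,-0.4],"angular": [0,0,0]},
    {"linear": [0.85,0.48,-0.4],"angular": [0,0,0]},
    {"linear": [0.85,0.48,-0.4],"angular": [0,0,0]},
    {"linear": [0.85,0.48,-0.4],"angular": [0,0,0]},
    {"linear": [0.83,0.48,-0.4],"angular": [0,0,0]},
  ],
)

```text
clock: 3.2
tcp_pos: [0.691, -0.0993, 0.0934]
orientation: [-89.6, -0.4, -94.0]
force: [0.3, 0.1, 0.8]
gripper_width: -0.0002
```

```bash
python3 - <<'E'
from h import *
s=arm.state();print(s["tcp_pos"],s["orientation"],s["joints"].round(1))
d=arm.get_image("wrist");save(d,"w1.png");print(d["tool_from_camera"])
E
```

```text
[ 0.69101579 -0.0993093   0.09341646] [-89.61500342  -0.35717288 -93.96021215] [ -8.   27.3   7.4  69.7  -0.3 175.9]
[[ 9.99999625e-01 -2.09573750e-04 -8.40683776e-04 -5.51355655e-04]
 [ 7.36480912e-04 -3.05472405e-01  9.52200645e-01 -1.42341730e-01]
 [-4.56361955e-04 -9.52200906e-01 -3.05472136e-01  7.86320981e-02]
 [ 0.00000000e+00  0.00000000e+00  0.00000000e+00  1.00000000e+00]]
```

View pics/w1.png

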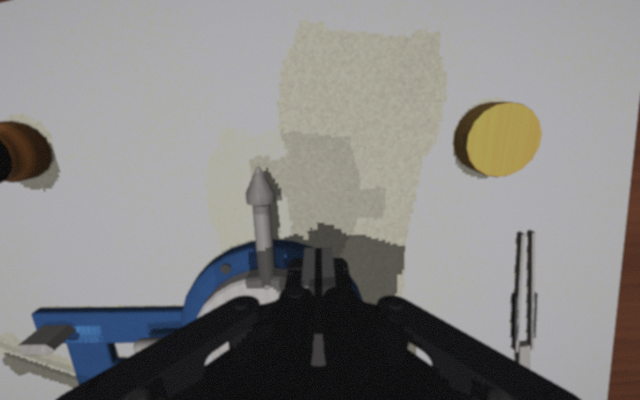

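Call:
drive_tool(
  series=[
    {"linear": [-0.1,0,-0.6],"angular": [0,0,0]},
    {"linear": [-0.1,0,-0.6],"angular": [0,0,0]},
    {"linear": [0,0,-0.6],"angular": [0,0,0]},
    {"linear": [0,0,-0.4],"angular": [0,0,0]},
    {"linear": [0,0,-0.15],"angular": [0,0,0]},
  ],
)

```text
clock: 3.75
tcp_pos: [0.6887, -0.0947, 0.0152]
orientation: [-89.7, -0.2, -93.6]
force: [-0.7, -0.1, 0.1]
gripper_width: 0.0001
```

```bash
python3 - <<'E'
import numpy as np
a=np.array([.5895,-.0563])
for th in [-2.8,2,8,14,20,26,32,38,44,50,56,62,68,74,80,83,86.3]:
    r=np.radians(th);e=np.array([np.cos(r),np.sin(r)]);t=np.array([-e[1],e[0]])
    print(th,(a+.098*e-.0205*t).round(4),"yaw",th-90)
E
```

```text
-2.8 [ 0.6864 -0.0816] yaw -92.8
2 [ 0.6882 -0.0734] yaw -88
8 [ 0.6894 -0.063 ] yaw -82
14 [ 0.6895 -0.0525] yaw -76
20 [ 0.6886 -0.042 ] yaw -70
26 [ 0.6866 -0.0318] yaw -64
32 [ 0.6835 -0.0218] yaw -58
38 [ 0.6793 -0.0121] yaw -52
44 [ 0.6742 -0.003 ] yaw -46
50 [0.6682 0.0056] yaw -40
56 [0.6613 0.0135] yaw -34
62 [0.6536 0.0206] yaw -28
68 [0.6452 0.0269] yaw -22
74 [0.6362 0.0323] yaw -16
80 [0.6267 0.0367] yaw -10
83 [0.6218 0.0385] yaw -7
86.3 [0.6163 0.0402] yaw -3.700000000000003
```

Call:
drive_tool(
  series=[
    {"linear": [0,0.25,0.2],"angular": [0,0,0.06]},
    {"linear": [0,0.3,0],"angular": [0,0,0.1]},
    {"linear": [0,0.35,0],"angular": [0,0,0.13]},
    {"linear": [-0.05,0.35,0],"angular": [0,0,0.13]},
    {"linear": [-0.05,0.35,0],"angular": [0,0,0.13]},
  ],
)

```text
clock: 4.25
tcp_pos: [0.6871, -0.0491, 0.0231]
orientation: [-89.6, -0.5, -68.2]
force: [0.9, -1.2, -0.1]
gripper_width: -0.0001
```

Call:
drive_tool(
  series=[
    {"linear": [0.0,0.33,-0.02],"angular": [0,0,0.08]},
    {"linear": [-0.05,0.33,-0.02],"angular": [0,0,0.09]},
    {"linear": [-0.1,0.31,-0.02],"angular": [0,0,0.1]},
    {"linear": [-0.14,0.3,0],"angular": [0,0,0.1]},
    {"linear": [-0.17,0.29,0],"angular": [0,0,0.1]},
  ],
)

```text
clock: 4.75
tcp_pos: [0.6759, -0.0036, 0.026]
orientation: [-89.4, -1.0, -46.3]
force: [0.9, -1.4, 0.2]
gripper_width: -0.0
```

Call:
drive_tool(
  series=[
    {"linear": [-0.16,0.25,-0.06],"angular": [0,0,0.1]},
    {"linear": [-0.19,0.24,-0.06],"angular": [0,0,0.1]},
    {"linear": [-0.21,0.2,-0.06],"angular": [0,0,0.1]},
    {"linear": [-0.23,0.18,-0.06],"angular": [0,0,0.1]},
    {"linear": [-0.25,0.16,-0.04],"angular": [0,0,0.1]},
  ],
)

```text
clock: 5.25
tcp_pos: [0.6498, 0.0268, 0.0253]
orientation: [-89.1, -1.8, -22.9]
force: [2.7, -0.5, 0.1]
gripper_width: 0.0002
```

```bash
cat > spk.py <<'E'
from h import *
def spokes(v=(.5895,-.0563)):
    for n in("scene","side"):
        d=arm.get_image(n);p=pts(d,d["range_z"]>0);q=p[:,:2]-v
        rr=np.hypot(*q.T);k=(rr>.084)&(rr<.143)&(p[:,2]>.026)&(p[:,2]<.041);aa=np.degrees(np.arctan2(q[:,1],q[:,0]))
        for c in range(4):
            best=max(np.arange(-180+c*90,-90+c*90,2),key=lambda b:(k&(abs((aa-b+180)%360-180)<5)).sum())
            s=k&(abs((aa-best+180)%360-180)<7)
            if s.sum()>10:print(n,best,"mean",(best+((aa[s]-best+180)%360-180).mean()).round(2),s.sum(),"rmax",rr[s].max().round(3))
E
python3 -c "
from spk import *
spokes();s=arm.state();print(s['tcp_pos'],s['joints'].round(1))"
```

```text
scene -116 mean -115.7 52 rmax 0.109
scene -26 mean -25.35 77 rmax 0.11
scene 62 mean 62.27 117 rmax 0.141
side -116 mean -115.49 61 rmax 0.112
side -28 mean -27.66 58 rmax 0.109
side 64 mean 63.8 56 rmax 0.127
side 156 mean 156.21 52 rmax 0.109
[0.64882824 0.02700212 0.0250212 ] [  2.4  22.9  -8.1  57.    0.  115.4]
```

Call:
drive_tool(
  series=[
    {"linear": [-0.25,0.12,-0.04],"angular": [0,0,0.07]},
    {"linear": [-0.25,0.1,-0.04],"angular": [0,0,0.07]},
    {"linear": [-0.2,0.06,-0.04],"angular": [0,0,0.07]},
    {"linear": [-0.1,0.03,0],"angular": [0,0,0.05]},
    {"linear": [0,0,0],"angular": [0,0,0]},
  ],
)

```text
clock: 5.85
tcp_pos: [0.6293, 0.0358, 0.0256]
orientation: [-89.0, -2.2, -11.6]
force: [-0.2, 0.2, -0.6]
gripper_width: -0.0001
```

```bash
python3 -c "
from spk import *
spokes();s=arm.state();print(s['tcp_pos'],s['orientation'],s['force'])"
```

```text
scene -104 mean -102.15 57 rmax 0.108
scene -14 mean -12.44 73 rmax 0.109
scene 76 mean 75.6 113 rmax 0.143
scene 166 mean 165.65 37 rmax 0.106
side -104 mean -103.67 61 rmax 0.112
side -16 mean -15.42 61 rmax 0.108
side 76 mean 76.03 68 rmax 0.126
side 168 mean 168.51 61 rmax 0.108
[0.6294502  0.03574422 0.02545478] [-88.96401495  -2.22239158 -11.60003703] [ 0.60338545  0.66456726 -0.78467522]
```

Call:
drive_tool(
  series=[
    {"linear": [-0.14,0.05,-0.04],"angular": [0,0,0.04]},
    {"linear": [-0.14,0.05,-0.04],"angular": [0,0,0.04]},
    {"linear": [-0.1,0.03,-0.04],"angular": [0,0,0.04]},
    {"linear": [-0.03,0.02,0],"angular": [0,0,0.03]},
    {"linear": [0,0,0],"angular": [0,0,0]},
  ],
)

```text
clock: 6.45
tcp_pos: [0.6181, 0.04, 0.0226]
orientation: [-89.0, -2.4, -4.5]
force: [0.5, -0.9, 0.7]
gripper_width: 0.0
```

```bash
python3 -c "
from spk import *
spokes();s=arm.state();print(s['tcp_pos'],s['orientation'],s['force'])
d=arm.get_image('scene');cv2.imwrite('pics/s3.png',cv2.cvtColor(cv2.resize(d['img'][180:270,270:430],None,fx=5,fy=5,interpolation=2),cv2.COLOR_RGB2BGR))"
```

```text
scene -96 mean -94.97 57 rmax 0.108
scene -6 mean -5.27 75 rmax 0.11
scene 82 mean 82.64 112 rmax 0.142
scene 174 mean 172.92 46 rmax 0.108
side -98 mean -96.84 58 rmax 0.111
side -8 mean -8.19 55 rmax 0.108
side 84 mean 84.17 79 rmax 0.13
side 176 mean 175.91 60 rmax 0.109
[0.61817518 0.03997449 0.02260629] [-88.95728192  -2.39548869  -4.55091653] [ 0.13656447 -0.37048009  0.62121073]
```

View pics/s3.png

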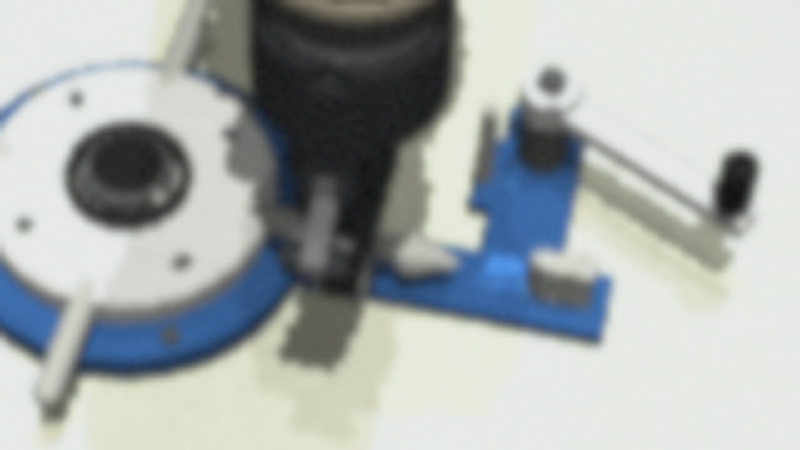

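Call:
drive_tool(
  series=[
    {"linear": [0.4,0,0.0],"angular": [0,0,0]},
    {"linear": [0.3,0,0.7],"angular": [0,0,0]},
    {"linear": [0,-0.3,1],"angular": [0,0,0]},
    {"linear": [0,-0.3,1],"angular": [0,0,0]},
    {"linear": [0,0,0.3],"angular": [0,0,0]},
  ],
)

```text
clock: 7.1
tcp_pos: [0.6397, 0.0219, 0.1113]
orientation: [-89.0, -1.9, -4.5]
force: [0.2, 0.2, 1.6]
gripper_width: -0.0
```

```bash
python3 - <<'E'
from h import *
from scipy.spatial.transform import Rotation as Ro
s=arm.state();d=arm.get_image("wrist");save(d,"w2.png")
T=np.eye(4);T[:3,:3]=Ro.from_euler("xyz",s["orientation"],degrees=True).as_matrix();T[:3,3]=s["tcp_pos"]
M=T@np.array(d["tool_from_camera"]);np.savez("w2.npz",M=M,K=d["camera_matrix"],z=d["range_z"]);print(s["tcp_pos"],s["orientation"])
from spk import spokes;spokes()
E
```

```text
[0.63973743 0.0218585  0.11125934] [-88.98324845  -1.94902632  -4.54279631]
scene -96 mean -95.07 59 rmax 0.109
scene -6 mean -5.32 72 rmax 0.11
scene 84 mean 82.65 174 rmax 0.142
scene 174 mean 173.02 36 rmax 0.104
side -98 mean -96.77 59 rmax 0.111
side -8 mean -8.36 56 rmax 0.109
side 84 mean 84.41 71 rmax 0.133
side 174 mean 175.63 63 rmax 0.109
```

View pics/w2.png

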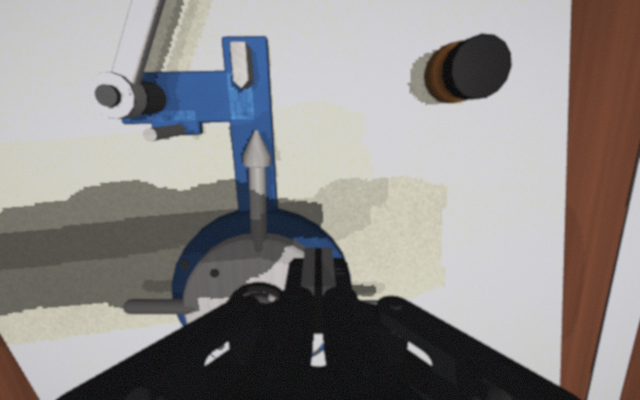

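```bash
cat > an.py <<'E'
import sys,numpy as np
def load(f):
    w=np.load(f);M,K=w["M"],w["K"]
    def P(u,v,z):
        r=M[:3,:3]@np.linalg.solve(K,[u,v,1]);return (M[:3,3]+r*(z-M[2,3])/r[2])[:2]
    return P
E
python3 - <<'E'
from an import *;import cv2
P=load("w2.npz")
im=cv2.imread("pics/w2.png")
cv2.imwrite("pics/w2c.png",cv2.resize(im[25:225,180:330],None,fx=4,fy=3,interpolation=2)[:600])
for n,u,v,z in [("tip",257,131,.029),("tooth edge",241,89,.034),("tooth L back",232,42,.034),("tooth R back",247,42,.034),("tooth L",233,80,.034),("tooth R",249,82,.034),("spoke",258,200,.033),("pivot",107,96,.064)]:print(n,P(u,v,z).round(4))
E
```

```text
tip [0.6055 0.0851]
tooth edge [0.5996 0.1129]
tooth L back [0.5981 0.1409]
tooth R back [0.6075 0.1402]
tooth L [0.5953 0.1187]
tooth R [0.6054 0.1167]
spoke [0.6003 0.0367]
pivot [0.5304 0.113 ]
```

View pics/w2c.png

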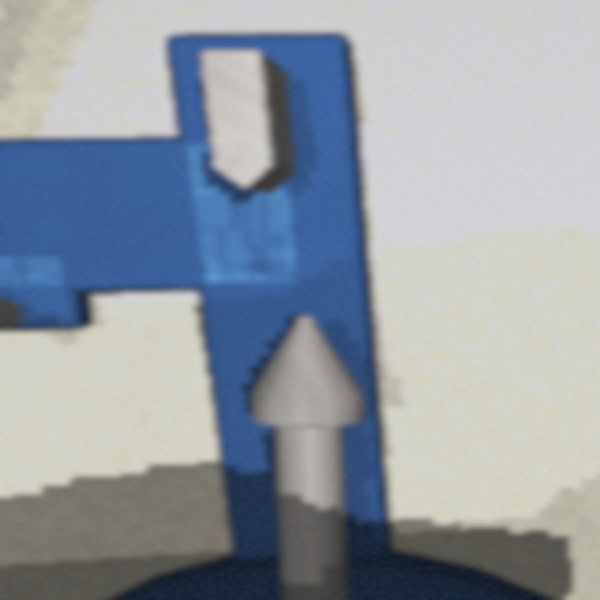

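The long spoke's tip is at (257,130) and the tooth's edge at (241,88). By that view the spoke is still about 2.7° clockwise of the tooth, so I'll push it a little more.

Call:
drive_tool(
  series=[
    {"linear": [0,0.3,-0.7],"angular": [0,0,0]},
    {"linear": [0,0.3,-0.9],"angular": [0,0,0]},
    {"linear": [0,0,-0.8],"angular": [0,0,0]},
    {"linear": [0,0,-0.45],"angular": [0,0,0]},
    {"linear": [0,0,-0.1],"angular": [0,0,0]},
  ],
)

```text
clock: 7.75
tcp_pos: [0.6336, 0.043, 0.0078]
orientation: [-89.0, -1.2, -4.4]
force: [-0.7, -0.1, -0.2]
gripper_width: -0.0001
```

Call:
drive_tool(
  series=[
    {"linear": [-0.3,0,0],"angular": [0,0,0]},
    {"linear": [-0.3,0,0],"angular": [0,0,0]},
    {"linear": [-0.1,0,0],"angular": [0,0,0]},
    {"linear": [0,0,0],"angular": [0,0,0]},
    {"linear": [0,0,0],"angular": [0,0,0]},
  ],
)

```text
clock: 8.25
tcp_pos: [0.618, 0.0433, 0.0091]
orientation: [-89.0, -2.0, -4.4]
force: [-0.1, 0.8, -0.4]
gripper_width: 0.0001
```

Call:
drive_tool(
  series=[
    {"linear": [0,0,0.3],"angular": [0,0,0]},
    {"linear": [0,-0.05,0.15],"angular": [0,0,0]},
    {"linear": [-0.05,0,0],"angular": [0,0,0]},
    {"linear": [-0.1,0,0],"angular": [0,0,0]},
    {"linear": [0,0,0],"angular": [0,0,0]},
  ],
)

```text
clock: 8.75
tcp_pos: [0.6124, 0.0417, 0.0258]
orientation: [-89.0, -2.1, -4.4]
force: [0.0, 0.1, 0.9]
gripper_width: -0.0001
```

Call:
drive_tool(
  series=[
    {"linear": [0.4,0,0.0],"angular": [0,0,0]},
    {"linear": [0.4,0,0.6],"angular": [0,0,0]},
    {"linear": [0,-0.3,1],"angular": [0,0,0]},
    {"linear": [0,-0.3,1],"angular": [0,0,0]},
    {"linear": [0,0,0.3],"angular": [0,0,0]},
  ],
)

```text
clock: 9.25
tcp_pos: [0.6371, 0.0234, 0.1113]
orientation: [-89.0, -1.7, -4.4]
force: [-0.2, -0.4, 0.1]
gripper_width: -0.0002
```

```bash
python3 - <<'E'
from h import *
from scipy.spatial.transform import Rotation as Ro
s=arm.state();d=arm.get_image("wrist");save(d,"w3.png")
T=np.eye(4);T[:3,:3]=Ro.from_euler("xyz",s["orientation"],degrees=True).as_matrix();T[:3,3]=s["tcp_pos"]
M=T@np.array(d["tool_from_camera"]);np.savez("w3.npz",M=M,K=d["camera_matrix"],z=d["range_z"]);print(s["tcp_pos"],s["orientation"])
from spk import spokes;spokes()
im=cv2.imread("pics/w3.png")
cv2.imwrite("pics/w3c.png",cv2.resize(im[25:225,180:330],None,fx=4,fy=3,interpolation=2))
E
```

```text
[0.63706783 0.02335157 0.11129736] [-89.03670911  -1.66023378  -4.3527453 ]
scene -94 mean -92.28 58 rmax 0.107
scene -4 mean -2.78 75 rmax 0.111
scene 86 mean 85.1 170 rmax 0.142
scene 90 mean 85.53 146 rmax 0.142
side -180 mean -181.63 65 rmax 0.11
side -4 mean -5.78 52 rmax 0.107
side 86 mean 87.2 70 rmax 0.135
side 176 mean 178.37 65 rmax 0.11
```

View pics/w3c.png

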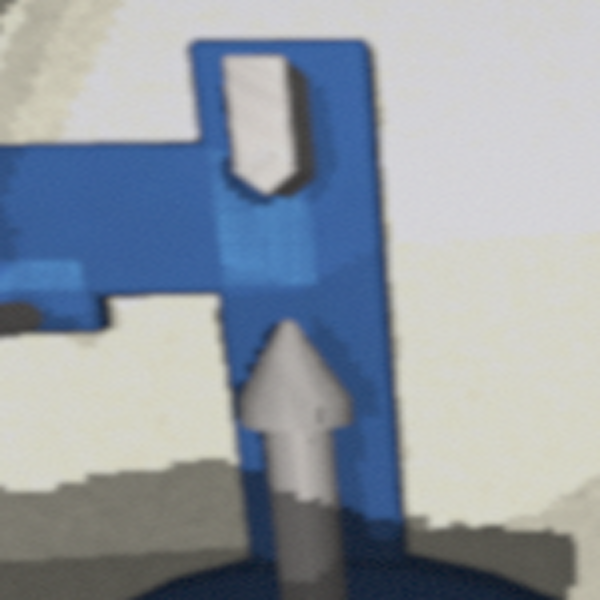

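```bash
python3 - <<'E'
from an import *
P=load("w3.npz")
f=lambda x,y,z:P(180+x/4,25+y/3,z)
tip=f(289,320,.029);te=f(266,195,.034);tb=f(256,56,.034);sp=f(311,560,.034);sp2=f(299.5,440,.034);pv=None
# plate edges, z=.010: left (220,295)-(248,550); right (367,45)-(404,550)
pr=[f(371,60,.01),f(404,540,.01)];pl=[f(222,310,.01),f(247,540,.01)]
an=lambda a,b:np.degrees(np.arctan2(*(b-a)[::-1])).round(2)
print("tip",tip,"tooth",te,"plate dirs",an(pr[1],pr[0]),an(pl[1],pl[0]),"spoke dir",an(sp,tip),an(sp,sp2),"tip->tooth",an(tip,te),"tooth axis",an(te,tb))
for a in ([.5895,-.0563],[.5885,-.0563],[.5905,-.0563]):
    a=np.array(a);print(an(a,tip),an(a,te),np.linalg.norm(tip-a),np.linalg.norm(te-a))
E
```

```text
tip [0.59889148 0.08622386] tooth [0.59967201 0.11330639] plate dirs 86.51 86.1 spoke dir 87.09 86.38 tip->tooth 88.35 tooth axis 85.17
86.23 86.57 0.1428329419941925 0.16991114029558688
85.83 86.23 0.14290217731153798 0.16997393803259503
86.63 86.9 0.142770677511366 0.16985420684453112
```

Spoke and tooth now agree to about 0.3°. Tip is at (252,132) and tooth edge at (246,90), in full-frame pixels. Next is the hold-down arm.

Call:
drive_tool(
  series=[
    {"linear": [-0.3,0.61,0.05],"angular": [0,0,0.14]},
    {"linear": [-0.3,0.61,0.05],"angular": [0,0,0.14]},
    {"linear": [-0.3,0.61,0.05],"angular": [0,0,0.14]},
    {"linear": [-0.3,0.61,0],"angular": [0,0,0.14]},
    {"linear": [-0.3,0.61,0],"angular": [0,0,0.14]},
  ],
)

```text
clock: 9.9
tcp_pos: [0.5854, 0.1174, 0.1016]
orientation: [-88.9, -0.7, 28.2]
force: [1.0, 1.0, -0.2]
gripper_width: 0.0
```

Call:
drive_tool(
  series=[
    {"linear": [-0.3,0.61,0],"angular": [0,0,0.14]},
    {"linear": [-0.3,0.61,0],"angular": [0,0,0.14]},
    {"linear": [-0.3,0.61,0],"angular": [0,0,0.14]},
    {"linear": [-0.3,0.6,0],"angular": [0,0,0.14]},
    {"linear": [-0.3,0.4,0],"angular": [0,0,0.14]},
  ],
)

```text
clock: 10.4
tcp_pos: [0.5326, 0.2067, 0.0901]
orientation: [-88.4, 0.1, 61.2]
force: [-0.7, 0.0, 0.6]
gripper_width: 0.0001
```

```bash
python3 - <<'E'
import numpy as np
a=np.array([.5305,.1128])
for th in [60,50,40,30,20,10,0,-10,-20,-30,-40]:
    r=np.radians(th);e=np.array([np.cos(r),np.sin(r)]);t=np.array([-e[1],e[0]])
    print(th,(a+.09*e+.019*t).round(4))
E
```

```text
60 [0.559  0.2002]
50 [0.5738 0.194 ]
40 [0.5872 0.1852]
30 [0.5989 0.1743]
20 [0.6086 0.1614]
10 [0.6158 0.1471]
0 [0.6205 0.1318]
-10 [0.6224 0.1159]
-20 [0.6216 0.0999]
-30 [0.6179 0.0843]
-40 [0.6117 0.0695]
```

Call:
drive_tool(
  series=[
    {"linear": [0.1,0,-0.4],"angular": [0,0,0]},
    {"linear": [0.1,0,-0.3],"angular": [0,0,0]},
    {"linear": [0,0,-0.05],"angular": [0,0,0]},
    {"linear": [0,0,0],"angular": [0,0,0]},
    {"linear": [0,0,0],"angular": [0,0,0]},
  ],
)

```text
clock: 10.9
tcp_pos: [0.5355, 0.2065, 0.0595]
orientation: [-88.1, 0.5, 61.2]
force: [-0.6, 0.6, 0.6]
gripper_width: 0.0001
```

Call:
drive_tool(
  series=[
    {"linear": [0.4,-0.1,0.15],"angular": [0,0,0]},
    {"linear": [0.4,-0.12,0.03],"angular": [0,0,-0.03]},
    {"linear": [0.32,-0.14,0],"angular": [0,0,-0.13]},
    {"linear": [0.3,-0.17,0],"angular": [0,0,-0.13]},
    {"linear": [0.28,-0.19,0],"angular": [0,0,-0.13]},
  ],
)

```text
clock: 11.4
tcp_pos: [0.5892, 0.1828, 0.0658]
orientation: [-88.0, 0.5, 41.2]
force: [-1.6, 1.0, 0.1]
gripper_width: -0.0001
```

Call:
drive_tool(
  series=[
    {"linear": [0.24,-0.2,0],"angular": [0,0,-0.13]},
    {"linear": [0.22,-0.22,0],"angular": [0,0,-0.13]},
    {"linear": [0.19,-0.24,0],"angular": [0,0,-0.13]},
    {"linear": [0.15,-0.27,0],"angular": [0,0,-0.13]},
    {"linear": [0.11,-0.28,0],"angular": [0,0,-0.13]},
  ],
)

```text
clock: 11.9
tcp_pos: [0.6207, 0.1431, 0.0662]
orientation: [-87.9, 0.4, 10.1]
force: [-0.8, 0.9, -0.2]
gripper_width: 0.0001
```

Call:
drive_tool(
  series=[
    {"linear": [0.03,-0.27,0],"angular": [0,0,-0.13]},
    {"linear": [0.02,-0.27,0],"angular": [0,0,-0.13]},
    {"linear": [0.0,-0.27,0],"angular": [0,0,-0.12]},
    {"linear": [-0.02,-0.26,0],"angular": [0,0,-0.12]},
    {"linear": [-0.03,-0.25,0],"angular": [0,0,-0.12]},
  ],
)

```text
clock: 12.4
tcp_pos: [0.625, 0.0997, 0.067]
orientation: [-87.7, 0.3, -19.6]
force: [0.1, 0.7, 0.5]
gripper_width: 0.0002
```

```bash
cat > kp.py <<'E'
from h import *
def keeper():
    for n in("scene","side"):
        d=arm.get_image(n);r=arm.trace(d,"post");p=pts(d,d["range_z"]>0)
        q=p-[.5305,.1128,0];rr=np.hypot(q[:,0],q[:,1])
        k=(rr>.02)&(rr<.078)&(p[:,2]>.048)&(p[:,2]<.058);a=np.degrees(np.arctan2(q[k,1],q[k,0]))
        print(n,"arm",k.sum(),np.median(a).round(1) if k.sum() else "")
E
python3 -c "
from kp import *
keeper();s=arm.state();print(s['tcp_pos'],s['force'],s['joints'].round(0))"
```

```text
scene arm 0 
side arm 119 -26.4
[0.62483597 0.10013558 0.06710801] [-0.04308604 -0.13682939 -0.27830425] [  8.  21.  -6.  63.   2. 117.]
```

Call:
drive_tool(
  series=[
    {"linear": [-0.08,-0.17,-0.02],"angular": [0,0,-0.08]},
    {"linear": [-0.08,-0.17,-0.02],"angular": [0,0,-0.08]},
    {"linear": [-0.08,-0.16,0],"angular": [0,0,-0.06]},
    {"linear": [-0.08,-0.15,0],"angular": [0,0,-0.06]},
    {"linear": [0,0,0],"angular": [0,0,0]},
  ],
)

```text
clock: 13.1
tcp_pos: [0.6223, 0.0899, 0.067]
orientation: [-86.5, 0.2, -31.5]
force: [0.3, -0.8, -0.1]
gripper_width: 0.0001
```

Call:
drive_tool(
  series=[
    {"linear": [-0.08,-0.17,0],"angular": [0,0,0]},
    {"linear": [-0.08,-0.17,0],"angular": [0,0,0]},
    {"linear": [-0.08,-0.17,0],"angular": [0,0,0]},
    {"linear": [-0.08,-0.17,0],"angular": [0,0,0]},
    {"linear": [-0.08,-0.17,0],"angular": [0,0,0]},
  ],
)

```text
clock: 13.6
tcp_pos: [0.6214, 0.0889, 0.0682]
orientation: [-83.5, 0.7, -30.0]
force: [10.4, 19.3, -10.5]
gripper_width: 0.0002
```

```bash
python3 -c "
from kp import *
keeper();s=arm.state();print(s['tcp_pos'],s['force'],s['joints'].round(0))
d=arm.get_image('scene');cv2.imwrite('pics/s4.png',cv2.cvtColor(cv2.resize(d['img'][180:270,270:430],None,fx=5,fy=5,interpolation=2),cv2.COLOR_RGB2BGR))"
```

```text
scene arm 9 -15.7
side arm 118 -32.1
[0.62142518 0.08886408 0.06816467] [ 10.58381065  20.42575565 -10.32085626] [  5.  18.  -9.  59.   6. 126.]
```

View pics/s4.png

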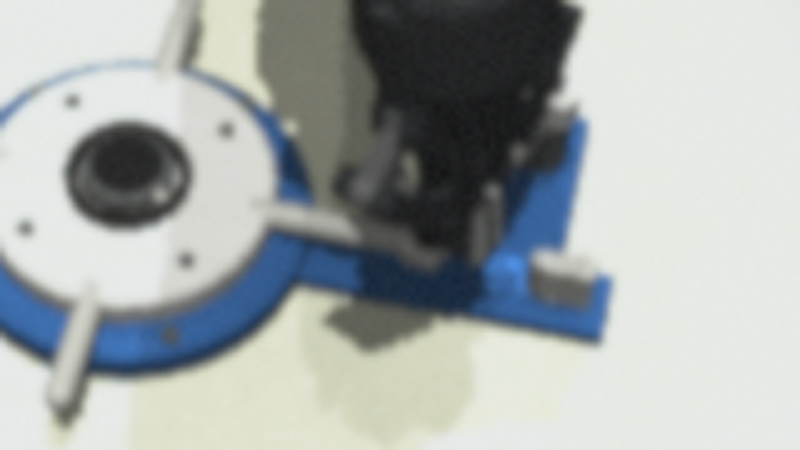

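Firm resistance of 23 N with no further motion, so the arm is against its stop. I'll back off, lift and check.

Call:
drive_tool(
  series=[
    {"linear": [0.1,0.22,0],"angular": [0,0,0]},
    {"linear": [0.25,0.5,0],"angular": [0,0,0]},
    {"linear": [0.2,0.4,0.4],"angular": [0,0,0]},
    {"linear": [0.3,0,0.9],"angular": [0,0,0]},
    {"linear": [0.3,0,0.9],"angular": [0,0,0]},
  ],
)

```text
clock: 14.35
tcp_pos: [0.6539, 0.1259, 0.1309]
orientation: [-84.0, 1.1, -29.7]
force: [0.7, 0.6, 0.4]
gripper_width: -0.0001
```

Call:
drive_tool(
  series=[
    {"linear": [-0.3,-0.7,0.9],"angular": [0,0,0.1]},
    {"linear": [-0.3,-0.9,0.9],"angular": [0,0,0.1]},
    {"linear": [-0.1,-0.9,0.3],"angular": [0,0,0.1]},
    {"linear": [0,-0.9,0],"angular": [0,0,0.1]},
    {"linear": [0,-0.5,0],"angular": [0,0,0.1]},
  ],
)

```text
clock: 14.85
tcp_pos: [0.6355, 0.0097, 0.2019]
orientation: [-84.1, 0.6, -5.8]
force: [-0.8, 0.9, -1.2]
gripper_width: 0.0002
```

```bash
python3 - <<'E'
from h import *
from scipy.spatial.transform import Rotation as Ro
s=arm.state();d=arm.get_image("wrist");save(d,"w4.png")
T=np.eye(4);T[:3,:3]=Ro.from_euler("xyz",s["orientation"],degrees=True).as_matrix();T[:3,3]=s["tcp_pos"]
M=T@np.array(d["tool_from_camera"]);np.savez("w4.npz",M=M,K=d["camera_matrix"],z=d["range_z"]);print(s["tcp_pos"],s["orientation"],s["force"])
from spk import spokes;spokes()
from kp import keeper;keeper()
d=arm.get_image("scene");a=d["img"][150:290,230:430]
b=np.hstack([cv2.resize(a,(400,280)),cv2.resize(arm.get_image("side")["img"][140:290,230:445],(400,280))])
c=np.zeros((600,800,3),np.uint8);c[:280]=b;w=cv2.imread("pics/w4.png")[:,:,::-1];c[280:,:512]=cv2.resize(w,(512,320))
cv2.imwrite("pics/f1.png",cv2.cvtColor(c,cv2.COLOR_RGB2BGR))
E
```

```text
[0.63545236 0.00974476 0.20190266] [-84.06314842   0.62483174  -5.76650417] [-0.82229725  0.90727516 -1.18926167]
scene -92 mean -92.3 56 rmax 0.108
scene -4 mean -2.84 72 rmax 0.109
scene 86 mean 85.16 111 rmax 0.143
scene 90 mean 85.41 102 rmax 0.143
side -94 mean -94.29 63 rmax 0.111
side -6 mean -5.46 51 rmax 0.107
side 86 mean 87.18 70 rmax 0.136
side 178 mean 178.39 64 rmax 0.11
scene arm 168 -24.9
side arm 119 -31.8
```

View pics/f1.png

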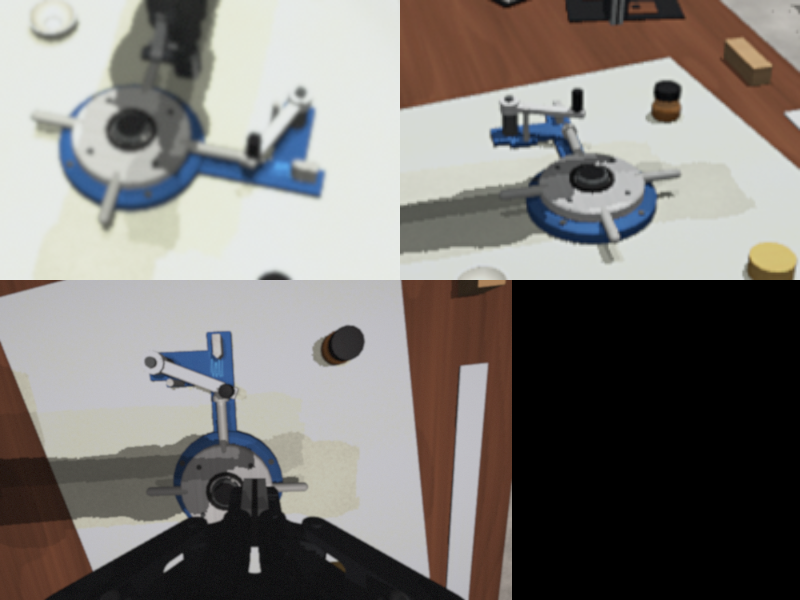

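Top left, the arm lies over the spoke with the post at (253,145). The wrist view below shows the beam beside the stop pin at (168,383), and the spoke still points at the tooth. The robot is clear.

```bash
python3 -c "
from cell import arm
print(arm.hand_in())"
```

```text
the job is handed in; nothing more can be done
None
```

I turned the turntable by pushing its long spoke until it pointed at the index tooth. Then I swung the hold-down arm by its post, over the spoke to its stop. I handed the job in at about 15 s, with the gripper clear of everything. The hand-in reports no verdict.

**Spoke on tooth:** The close wrist picture put the spoke at 86.2° and the tooth at 86.6°, about 0.4° short, which is within the measuring error. After the arm was pushed, the scene and side cameras averaged about 86.4°, so the turntable had not shifted. Single spoke readings from those two cameras scatter by ±2°.

**Arm home:** It stopped moving and held against about 23 N at the post. From the side camera its angle was the same after I backed off (-32.1° pressed, -31.8° released). The scene camera gave -24.9°, a bias I did not resolve, so "fully home" rests on the firm stop and the lack of spring-back.

**Other things:**
- **Low fingertip:** It once went down to 8 mm beside the 10 mm foot plate. The contact force stayed below 1 N, and I raised it.
- **Loose parts:** I lifted nothing. In the last picture the watch is in its nest, and the jar, dish and tin look in place. The tweezers are not in that view, but the arm never went near them. I did not measure any of these again.

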